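Turn the washed cheese mould and its board over on the draining rest

ROBOT

A 7-joint arm with a two-finger parallel gripper is mounted at the origin on the work surface. World frame = base frame: x ahead of the robot, y to its left, z up, the work surface at z = 0. Lengths are in m, angles in rad, forces in N, time in s.
With the tool pointing down it reaches from about 0.425 to 1.025 m from the base axis. Payload 9.4 kg.
Tool frame: the origin (TCP) lies midway between the tips of the shut fingers; the grasp point (between the pads) lies 19 mm behind it; z points along the fingers, y is the direction in which the jaws open and shut (so a half turn about z gives the same grasp; the last joint's range is limited). The gripper opens to 85 mm and grips with 20 to 120 N. Pads are 22 mm wide; open, the fingers measure 114 mm over their backs; the gripper's body (76 mm by 85 mm) begins 54 mm behind the grasp point. The pads swing forward as they close: fully open they stand 13 mm farther back than shut.
Start: joints at [-1.401, 0.599, -0.003, 1.599, 0.002, 0.943, -0.08], TCP at [0.177, 0.703, 0.231] pointing down, gripper open.
Joint ranges: [-2.57, 2.57], [-0.35, 1.97], [-1.29, 1.29], [0.11, 2.56], [-1.05, 4.19], [0.11, 1.86], [-2.63, 2.63]. Speed limits (rad/s): [2.22, 2.22, 3.01, 3.01, 3.14, 3.14, 3.14].

INTERFACE

Orientations are given as a unit quaternion [x, y, z, w].
In Python, from rig import env, grab_frame, camera_params, job, nets gives the robot as it stands.
- The arm moves only by the tool jog_arm, never from a script. Its argument "deltas" is a list of rows, each a list of 5 numbers: the closure, from 0 (fully open) to 1 (shut), then the shift along the tool's x, y, z in mm, then the turn about the tool's z in rad. A call has 1 to 20 rows; each row is the pose to reach, as a shift and turn from the pose commanded when the call began, along the tool's axes at that moment; what a row does not reach only later rows make up. A row lasts 1/12 s, in which the tool goes at most 41.7 mm and 7.16 degrees, less where a joint would pass 70% of its speed; a pose out of reach is approached as far as the arm can. A call with a gripper value outside its range is refused whole. The fingers move at their own pace and stop on an object; "force" is the grip in N (left out, the last holds). Time passes only in rows, so rows that repeat a pose let the fingers close. It gives the time, the measured TCP pose, the force and the opening at its end, in the units of the state.
- env.get_state(): the state, without advancing time (a new reading comes with each control period).
- grab_frame(name): name is "side" or "top"; returns the picture (420x560x3 uint8, red, green, blue); there is no depth.
- camera_params(name): a dict with "fx", "fy", "cx", "cy" (pixels), "k1" (the pictures are not rectified: a ray, as slopes to the right and down, at radius r is drawn at 1 + k1 r^2 times it, then the intrinsics apply), "cam_to_world" (4x4, takes a point from camera to world coordinates). Camera axes: x right, y down, z forward; pixel columns grow to the right and rows downward; lengths in m; the calibration is good to about 2 mm. A picture is of the moment at which its call begins. camera_params takes no time and is no camera call.
- job.close_job(): hands the job in, once; it reports no verdict.
Trained networks look in the newest picture that a camera, given by its name, has taken for a name from the list of things; names that differ only in an ending like _2 or _b are one class to them, and where a whole thing is asked for, a point or a joint stands for the part that bears it (a point fixed in the world has none). Each returns a list of dicts, best first, with "confidence" (0 to 1); they miss things now and then, are a little off and sometimes report something else, mostly with a low value. They report only what shows in the picture. A call takes as long as a camera call. They do not tell look-alikes from the thing itself.
- nets.outline_of(camera, query): "mask" (420x560 bool, what is visible of it) and "bbox" ([left, top, width, height] in pixels, round what is visible of it).
The state is a dict: "clock": time; "joints": joint angles; "dq": joint speeds; "joint_efforts": joint torques, N m; "eef_pos": TCP position; "tool_rot": TCP orientation; "contact_force": force on the tool from outside, world axes, zero at the start; "ft_torque": the same for the moment, N m; "finger_gap": finger opening in m.
Only numpy, scipy, OpenCV 4.12 (cv2) and the standard library are available. Lean on these libraries where they do the work, as an engineer would, in place of code of your own. Each camera call takes 0.05 s, during which the arm holds its last target. There are 200 camera calls.

TASK

The yellow cheese mould has been left to drain the wrong way up, under its slotted board on a sloping rest. Grip mould and board together, turn the pair over as one so that the mould ends up on top, mouth down on the board, set them back centred and square in the same rest, down against its ledge, and let go. Keep the two together throughout and leave the blue mould as it is.

Things in the scene. Friction and masses are not known exactly. Their poses are not given: they have to be found in the camera images.
- yellow_mould_mid (a point): Yellow plastic tray mould, 130 long (x) x 104 wide (y) x 26 mm deep (z), walls 4 mm, 0.10-0.21 kg, loose. Point: its centre, half-way up. Its z points from the closed base (dark drain holes) to the open mouth, at the start up and outward, 55 degrees from vertical; x points down the slope. At the start the base lies on the rest's face, the mouth under the board, the lower end on the ledge.
- yellow_board_mid (a point): Wooden board, dark slots, 130 (x) x 98 (y) x 10 mm (z), 0.06-0.13 kg, loose on the mould's mouth, ends flush: a 36 mm stack. Point: its centre, 18 mm from the mould's; axes as the mould's at the start. The stack's upper half, on the robot's right, is free of the rest front and back: grip both outer faces there firmly (40 N is safe), fingers pointing down the slope, 35 degrees from vertical.
- yellow_seat (a point): Fixed metal rest of the yellow pair, 120 wide. Point: mid inner corner of face and ledge, 22 mm up. x: down the slope, 55 degrees below level, to the robot's left and somewhat away; y: along the ledge; z: square out of the face, up. Face 65 mm long up the slope, ledge 50 mm out. Seated centres: x -65, y 0 mm; z at the start mould 13, board 31, turned over mould 23, board 5 mm. Stack mid-plane z 18 mm.
- blue_mould_mid (a point): A like mould in blue, with a like board, on a like rest: a bystander, leave it alone. Point: its centre, half-way up, axes as for the yellow mould. The yellow and blue rests stand left and right, in either order; both slope down to the robot's left and away from it, about 70 degrees from straight ahead, give or take 16.
Not all that is in view belongs to the job. Of the things like the part that bears yellow_mould_mid, leave any that is turquoise; of the rest the larger one is meant. What is shaped like the part that bears yellow_board_mid but purple is not meant.

How it is judged:
At the end, for the whole second after the job is handed in: Yellow mould and board turned over in their own rest, released and still: board on the face, mould on top, base outward; each centre within 20 mm sideways, 15 mm along the slope and 10 mm off the face of its seated place, sloping within 10 degrees and square within 11 degrees (x of yellow_mould_mid in the frame of yellow_seat between -0.082 and -0.05 m and y of yellow_mould_mid in the frame of yellow_seat between -0.02 and 0.02 m and z of yellow_mould_mid in the frame of yellow_seat between 0.012 and 0.034 m and angle between yellow_mould_mid's own z axis and vertical between 2 and 2.37 rad and angle between the y axis of each of yellow_mould_mid, yellow_board_mid and the y axis of yellow_seat, either way round below 0.2 rad and x of yellow_board_mid in the frame of yellow_seat between -0.082 and -0.05 m and y of yellow_board_mid in the frame of yellow_seat between -0.02 and 0.02 m and z of yellow_board_mid in the frame of yellow_seat between -0.005 and 0.015 m and angle between yellow_board_mid's own z axis and vertical between 2 and 2.37 rad and linear speed of each of yellow_mould, yellow_board below 0.02 m/s); the robot touches nothing.
It fails at once if the yellow mould and its board come apart (centres more than 40 mm apart; 18 mm when stacked) (distance between yellow_mould_mid and yellow_board_mid above 0.04 m).
It fails at once if the blue mould is moved more than 20 mm (distance of blue_mould_mid from where it was at the start of the episode above 0.02 m).
It also fails if it takes over 45 s, if anything falls off the work surface, if the arm or the gripper's body presses on something with over 40 N, if the wrist force passes 120 N, or if a joint passes its speed limit or range.

## Working session

There is one attempt and no reset: what is moved stays moved. The work goes in short steps, Python scripts to look and compute and a tool call to move; the robot and the scene stay as the last step left them, time stands still between calls to the robot, and variables do not carry over. Pictures are saved under pics/ and viewed, about 8 in all and at most 12, crops included, and the job is handed in when it is done.

Besides the shell and the picture viewer there is one more tool, called after "Emit:" as name([rows], argument=value, ...), one row to a line, values as JSON. jog_arm: Moves the arm, as the interface text tells. Its arguments: {"type":"object","properties":{"deltas":{"type":"array"},"force":{"type":"number"}},"required":["deltas"]}

```bash
ls; mkdir -p pics; cat > h.py <<'E'
import numpy as np, cv2
from rig import env, grab_frame, camera_params, job, nets
E
python3 - <<'E'
from h import *
for c in("side","top"):
    f=grab_frame(c); cv2.imwrite(f"pics/{c}0.png",cv2.resize(f[:,:,::-1],(784,588)))
    p=camera_params(c); print(c,{k:(np.round(v,4).tolist()) for k,v in p.items()})
    for q in("yellow_mould_mid","yellow_board_mid","blue_mould_mid"):
        for d in nets.outline_of(c,q): print(q,d["bbox"],round(d["confidence"],2),f[d["mask"]].mean(0).round() if d["mask"].any() else 0)
s=env.get_state();print(s)
E
```

```text
pics
side {'fx': 398.4002, 'fy': 398.4002, 'cx': 280.1529, 'cy': 210.5016, 'k1': 0.0331, 'cam_to_world': [[0.7787, -0.3035, 0.5491, 0.0729], [-0.6274, -0.3662, 0.6872, -0.5526], [-0.0075, -0.8796, -0.4756, 0.4466], [0.0, 0.0, 0.0, 1.0]]}
yellow_mould_mid [324.3, 297.4, 70.7, 68.2] 0.65 [147. 129.  43.]
yellow_mould_mid [347.6, 196.4, 83.4, 50.5] 0.64 [119. 103.  34.]
yellow_mould_mid [221.2, 251.7, 91.7, 63.2] 0.61 [30. 98. 95.]
yellow_board_mid [346.3, 200.0, 73.4, 36.9] 0.82 [133. 110.  76.]
yellow_board_mid [151.7, 221.4, 71.5, 46.6] 0.75 [ 93.  50. 114.]
blue_mould_mid [232.2, 152.1, 55.7, 45.1] 0.72 [24. 43. 79.]
top {'fx': 535.9865, 'fy': 535.9865, 'cx': 277.0453, 'cy': 209.268, 'k1': 0.0531, 'cam_to_world': [[-0.0266, -0.9965, 0.0791, 0.3993], [-0.9996, 0.0264, -0.0028, -0.0419], [0.0007, -0.0792, -0.9969, 1.0671], [0.0, 0.0, 0.0, 1.0]]}
yellow_mould_mid [373.0, 196.6, 58.3, 63.7] 0.93 [151. 131.  39.]
yellow_mould_mid [270.3, 212.3, 86.6, 81.1] 0.72 [ 35. 107. 104.]
yellow_mould_mid [319.6, 114.2, 70.7, 53.9] 0.56 [116. 101.  30.]
yellow_board_mid [319.0, 109.1, 62.0, 54.9] 0.67 [128. 101.  70.]
blue_mould_mid [158.5, 139.2, 48.6, 58.8] 0.64 [25. 46. 84.]
{'clock': 0.4, 'joints': array([-1.40069066,  0.59946186, -0.00252058,  1.59948634,  0.00179403,
        0.9429107 , -0.07977634]), 'dq': array([-0.00077971, -0.00112643,  0.0008959 , -0.00158466,  0.00129664,
        0.00198748,  0.00053852]), 'joint_efforts': array([-1.68142506e-03, -7.75386143e+01,  1.56177420e+00, -2.58030295e+01,
        1.23449395e-02,  3.91057692e-03, -3.46695685e-05]), 'eef_pos': array([0.1771051 , 0.70296972, 0.23112654]), 'tool_rot': array([ 1.23060590e-01,  9.92399150e-01, -1.32535608e-04,  8.96929310e-06]), 'contact_force': array([ 0.16997513, -0.17639177, -0.07668428]), 'ft_torque': array([-0.00665181,  0.02503817,  0.00496682]), 'finger_gap': 0.08497480717457745}
```

View pics/side0.png

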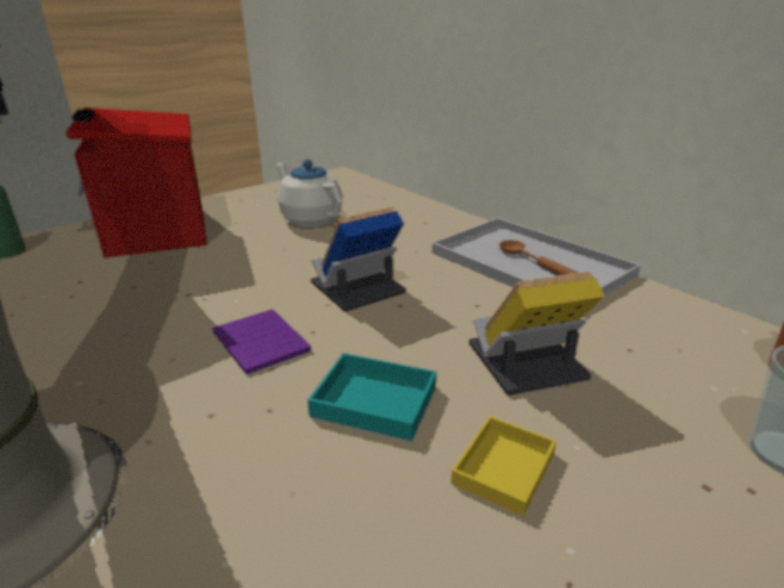

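View pics/top0.png

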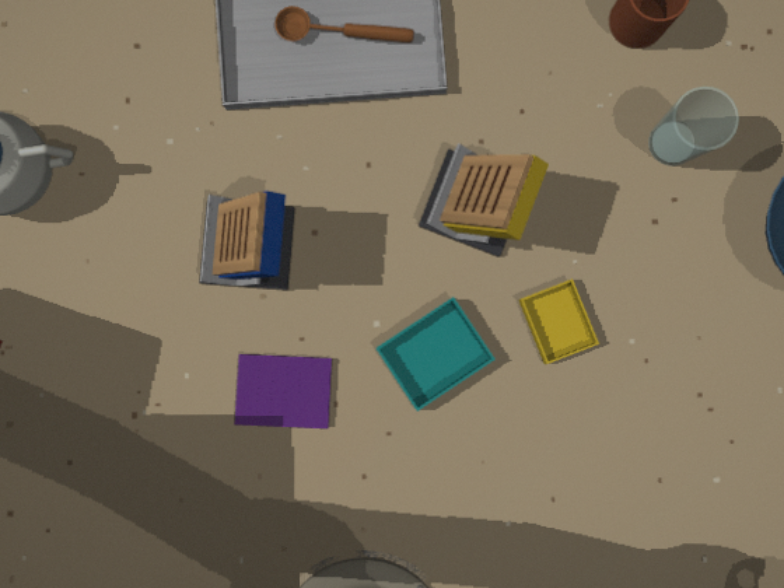

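Both views show the wanted pair on the right-hand rest. In the side view (784x588 scale) the yellow mould is at ~(545,305). In the top view the board is at ~(490,195), with yellow showing behind it at (525,200).

Look-alikes in the top view: the flat yellow tray (560,320) is smaller, the tray at (435,352) is turquoise, and the board at (285,390) is purple. None of these is meant. The larger yellow one, under its board on the rest, fits. I'll fit its pose to the masks next.

Emit:
jog_arm([
  [0,0,0,-10,0],
])

```text
clock: 0.73
eef_pos: [0.1769, 0.702, 0.2397]
tool_rot: [0.123, 0.992, -0.002, -0.0]
contact_force: [0.4, -0.2, -0.6]
finger_gap: 0.0853
```

View pics/fit.png

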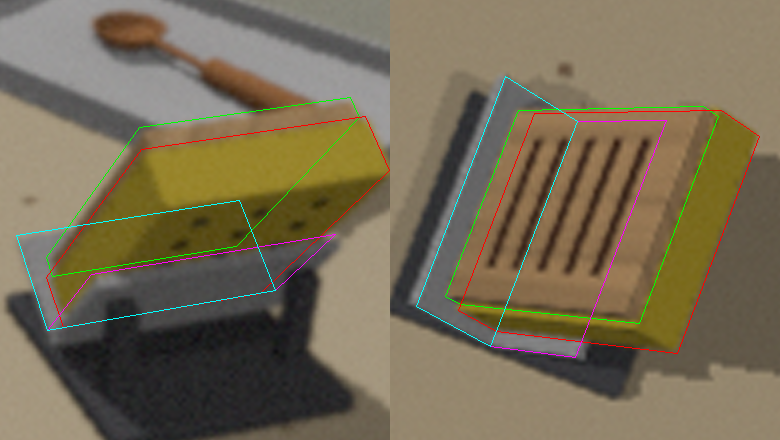

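The overlay matches the pair in both views to within about 3 mm: the stack is in the right half of the crop, and the ledge is on the robot's left. The jog can't tilt the tool directly, so I'll see whether pushing outward at the reach limit, along the slope heading of 67°, tilts it.

Emit:
jog_arm([
  [0,0,0,-40,0],
  [0,0,0,-80,0],
  [0,0,0,-120,0],
  [0,0,0,-160,0],
  [0,0,0,-200,0],
  [0,-30,50,-210,0.05],
  [0,-60,90,-210,0.1],
  [0,-90,130,-210,0.154],
  [0,-120,170,-210,0.154],
  [0,-140,210,-210,0.154],
  [0,-150,260,-210,0.154],
  [0,-150,260,-210,0.154],
])

```text
clock: 1.73
eef_pos: [0.3681, 0.8886, 0.449]
tool_rot: [0.201, 0.98, 0.005, -0.003]
contact_force: [5.8, -0.3, 0.8]
finger_gap: 0.0854
```

```bash
python3 - <<'E'
from h import *
s=env.get_state();r=R.from_quat(s["tool_rot"]).as_matrix();print(s["joints"].round(3),s["eef_pos"]);print(r.round(3))
E
```

```text
[-1.27   0.974  0.248  0.324 -0.222  1.844 -0.024] [0.36810975 0.88856936 0.44896488]
[[-0.919  0.393 -0.005]
 [ 0.393  0.919  0.011]
 [ 0.009  0.009 -1.   ]]
```

Emit:
jog_arm([
  [0,0,40,0,0],
  [0,0,80,0,0],
  [0,0,120,0,0],
  [0,0,160,0,0],
  [0,0,200,0,0],
  [0,0,200,0,0],
])

```text
clock: 2.23
eef_pos: [0.3916, 0.9375, 0.3878]
tool_rot: [0.203, 0.979, 0.023, 0.003]
contact_force: [-0.2, -0.7, 0.4]
finger_gap: 0.0855
```

```bash
cat > st.py <<'E'
from h import *
s=env.get_state();r=R.from_quat(s["tool_rot"]).as_matrix();print(s["clock"],s["joints"].round(3),s["eef_pos"].round(4));print(r.round(3));S=seat(np.load("seat.npy"))
print("tool in seat\n",(S[:3,:3].T@r).round(3),"tcp in seat",(S[:3,:3].T@(s["eef_pos"]-S[:3,3])*1000).round(1),"F",s["contact_force"].round(1),s["finger_gap"])
E
python3 st.py
```

```text
2.2333 [-1.253  1.139  0.569  0.111 -0.548  1.863 -0.028] [0.3916 0.9375 0.3878]
[[-0.918  0.397  0.014]
 [ 0.397  0.917  0.044]
 [ 0.004  0.046 -0.999]]
tool in seat
 [[ 0.002  0.535  0.845]
 [ 1.    -0.01   0.004]
 [ 0.011  0.845 -0.535]] tcp in seat [233.4 630.9 971.1] F [-0.2 -0.7  0.4] 0.08550595913698575
```

Emit:
jog_arm([
  [0,0,30,-40,0],
  [0,0,60,-80,0],
  [0,0,90,-120,0],
  [0,0,120,-160,0],
  [0,0,150,-200,0],
  [0,0,180,-240,0],
  [0,0,210,-280,0],
  [0,0,240,-320,0],
])

```text
clock: 2.9
eef_pos: [0.3895, 0.9278, 0.4562]
tool_rot: [0.202, 0.978, 0.056, 0.008]
contact_force: [0.5, 0.8, 0.2]
finger_gap: 0.0855
```

```bash
python3 st.py
```

```text
2.9 [-1.248  1.064  0.404  0.111 -0.385  1.862 -0.039] [0.3895 0.9278 0.4562]
[[-0.918  0.395  0.039]
 [ 0.397  0.912  0.106]
 [ 0.006  0.113 -0.994]]
tool in seat
 [[ 0.001  0.478  0.879]
 [ 1.    -0.011  0.005]
 [ 0.012  0.879 -0.478]] tcp in seat [ 171.8  629.1 1002.4] F [0.5 0.8 0.2] 0.08548791131781608
```

Emit:
jog_arm([
  [0,0,0,-40,0],
  [0,0,0,-80,0],
  [0,0,0,-120,0],
  [0,0,0,-160,0],
  [0,0,0,-200,0],
  [0,0,0,-240,0],
  [0,0,0,-280,0],
  [0,0,0,-320,0],
])

```text
clock: 3.57
eef_pos: [0.3399, 0.9079, 0.6185]
tool_rot: [0.195, 0.97, 0.142, 0.023]
contact_force: [1.0, 0.6, 0.7]
finger_gap: 0.0855
```

```bash
python3 st.py
```

```text
3.5667 [-1.312  0.928  1.02   0.113 -0.958  1.862 -0.024] [0.3399 0.9079 0.6185]
[[-0.923  0.371  0.101]
 [ 0.385  0.884  0.267]
 [ 0.01   0.285 -0.958]]
tool in seat
 [[-0.01   0.316  0.949]
 [ 1.    -0.     0.011]
 [ 0.003  0.949 -0.316]] tcp in seat [  17.3  667.  1064.7] F [1.  0.6 0.7] 0.08548230297974341
```

Emit:
jog_arm([
  [0,0,10,-40,0],
  [0,0,20,-80,0],
  [0,0,30,-120,0],
  [0,0,40,-160,0],
  [0,0,50,-200,0],
  [0,0,60,-240,0],
  [0,0,70,-280,0],
  [0,0,80,-320,0],
])

```text
clock: 4.23
eef_pos: [0.3271, 0.8676, 0.7119]
tool_rot: [0.193, 0.963, 0.185, 0.03]
contact_force: [0.1, 0.7, -0.2]
finger_gap: 0.0851
```

```bash
python3 st.py
```

```text
4.2333 [-1.302  0.8    0.413  0.111 -0.364  1.862 -0.063] [0.3271 0.8676 0.7119]
[[-0.924  0.36   0.128]
 [ 0.382  0.857  0.345]
 [ 0.014  0.368 -0.93 ]]
tool in seat
 [[-0.015  0.232  0.973]
 [ 1.     0.     0.015]
 [ 0.003  0.973 -0.232]] tcp in seat [ -83.4  663.3 1083.7] F [ 0.1  0.7 -0.2] 0.08509954363245055
```

Emit:
jog_arm([
  [0,0,0,-40,0],
  [0,0,0,-80,0],
  [0,0,0,-120,0],
  [0,0,0,-160,0],
  [0,0,0,-200,0],
  [0,0,0,-240,0],
  [0,0,0,-280,0],
  [0,0,0,-320,0],
])

```text
clock: 4.9
eef_pos: [0.2656, 0.8086, 0.8563]
tool_rot: [0.183, 0.945, 0.268, 0.041]
contact_force: [-0.4, 0.8, -0.1]
finger_gap: 0.0856
```

```bash
python3 st.py
```

```text
4.9 [-1.388  0.669  1.061  0.113 -0.941  1.862 -0.047] [0.2656 0.8086 0.8563]
[[-0.93   0.323  0.176]
 [ 0.367  0.789  0.492]
 [ 0.02   0.522 -0.853]]
tool in seat
 [[-0.029  0.061  0.998]
 [ 1.     0.008  0.028]
 [-0.006  0.998 -0.061]] tcp in seat [-246.5  697.1 1102.5] F [-0.4  0.8 -0.1] 0.0855909996651294
```

Emit:
jog_arm([
  [0,0,0,-40,0],
  [0,0,0,-80,0],
  [0,0,0,-120,0],
])

```text
clock: 5.15
eef_pos: [0.2592, 0.7809, 0.8892]
tool_rot: [0.183, 0.941, 0.282, 0.045]
contact_force: [0.6, 1.8, -0.3]
finger_gap: 0.0855
```

```bash
python3 st.py
```

```text
5.15 [-1.38   0.601  0.524  0.113 -0.414  1.862 -0.083] [0.2592 0.7809 0.8892]
[[-0.929  0.319  0.188]
 [ 0.37   0.774  0.515]
 [ 0.019  0.547 -0.837]]
tool in seat
 [[-0.027  0.032  0.999]
 [ 1.     0.005  0.027]
 [-0.005  0.999 -0.032]] tcp in seat [-289.5  692.2 1098.4] F [ 0.6  1.8 -0.3] 0.08547957629103738
```

Emit:
jog_arm([
  [0,0,0,-40,0],
  [0,0,0,-80,0],
  [0,0,0,-120,0],
])

```text
clock: 5.4
eef_pos: [0.2428, 0.7382, 0.9475]
tool_rot: [0.178, 0.93, 0.318, 0.045]
contact_force: [-0.6, 0.0, 0.1]
finger_gap: 0.0853
```

```bash
python3 st.py
```

```text
5.4 [-1.388  0.526  0.456  0.11  -0.346  1.862 -0.087] [0.2428 0.7382 0.9475]
[[-0.933  0.302  0.197]
 [ 0.36   0.735  0.575]
 [ 0.029  0.607 -0.794]]
tool in seat
 [[-0.041 -0.042  0.998]
 [ 0.999  0.006  0.041]
 [-0.008  0.999  0.041]] tcp in seat [-363.5  690.9 1094.4] F [-0.6  0.   0.1] 0.08531185558707957
```

```bash
python3 - <<'E'
from h import *
s=env.get_state();r=R.from_quat(s["tool_rot"]).as_matrix();S=seat(np.load("seat.npy"))
g=(S@[-.23,0,.018,1])[:3];print(g)
for w in([.45,.5,.65],[.58,.1,.5],g): print((r.T@(np.array(w)-s["eef_pos"])*1000).round())
E
```

```text
[ 0.56756468 -0.27178352  0.22072935]
[-288. -293.  140.]
[-557. -639.   55.]
[ -687. -1085.    60.]
```

Emit:
jog_arm([
  [0,-26,-27,13,0],
  [0,-52,-54,26,0],
  [0,-78,-81,39,0],
  [0,-104,-108,52,0],
  [0,-130,-135,65,0],
  [0,-157,-160,77,0],
  [0,-183,-187,90,0],
  [0,-209,-213,102,0],
  [0,-235,-240,115,0],
  [0,-262,-266,128,0],
  [0,-288,-293,140,0],
  [0,-308,-320,134,0],
  [0,-328,-347,128,0],
  [0,-348,-374,122,0],
])

```text
clock: 6.57
eef_pos: [0.4771, 0.416, 0.6149]
tool_rot: [0.182, 0.93, 0.316, 0.045]
contact_force: [-0.1, -0.7, 0.4]
finger_gap: 0.0855
```

```bash
python3 st.py
```

```text
6.5667 [-1.25   0.025  0.654  1.677 -0.478  0.951  0.768] [0.4771 0.416  0.6149]
[[-0.93   0.309  0.199]
 [ 0.366  0.734  0.572]
 [ 0.031  0.605 -0.796]]
tool in seat
 [[-0.039 -0.039  0.999]
 [ 0.999 -0.001  0.039]
 [-0.001  0.999  0.039]] tcp in seat [-209.3  350.   734.8] F [-0.1 -0.7  0.4] 0.08545288179701663
```

Emit:
jog_arm([
  [0,-17,-36,-3,0],
  [0,-35,-72,-6,0],
  [0,-52,-107,-9,0],
  [0,-70,-143,-13,0],
  [0,-87,-179,-16,0],
  [0,-105,-215,-19,0],
  [0,-122,-250,-22,0],
  [0,-140,-286,-25,0],
  [0,-157,-322,-28,0],
  [0,-175,-358,-32,0],
  [0,-192,-394,-35,0],
  [0,-210,-430,-38,0],
  [0,-227,-465,-41,0],
])

```text
clock: 7.65
eef_pos: [0.5385, -0.0327, 0.3617]
tool_rot: [0.181, 0.93, 0.316, 0.048]
contact_force: [0.6, 1.0, 0.4]
finger_gap: 0.0853
```

```bash
python3 st.py
```

```text
7.65 [-0.359  0.396  0.96   2.025 -1.     1.308  2.275] [ 0.5385 -0.0327  0.3617]
[[-0.93   0.307  0.204]
 [ 0.368  0.735  0.57 ]
 [ 0.025  0.605 -0.796]]
tool in seat
 [[-0.032 -0.039  0.999]
 [ 0.999  0.002  0.033]
 [-0.003  0.999  0.039]] tcp in seat [-225.5  119.5  270.2] F [0.6 1.  0.4] 0.08526217343578757
```

Emit:
jog_arm([
  [0,-17,-36,-3,0],
  [0,-35,-72,-6,0],
  [0,-52,-107,-9,0],
  [0,-70,-143,-13,0],
  [0,-70,-143,-13,0],
])

```text
clock: 8.07
eef_pos: [0.5566, -0.1762, 0.2809]
tool_rot: [0.185, 0.931, 0.312, 0.048]
contact_force: [-1.4, 1.0, 0.1]
finger_gap: 0.0854
```

```bash
python3 st.py
```

```text
8.0667 [ 0.008  0.607  0.84   1.924 -1.023  1.388  2.526] [ 0.5566 -0.1762  0.2809]
[[-0.927  0.315  0.205]
 [ 0.374  0.736  0.564]
 [ 0.027  0.599 -0.8  ]]
tool in seat
 [[-0.03  -0.032  0.999]
 [ 1.    -0.005  0.03 ]
 [ 0.004  0.999  0.032]] tcp in seat [-231.2   47.1  121.2] F [-1.4  1.   0.1] 0.08543304207000711
```

Emit:
jog_arm([
  [0,-16,-34,0,0],
  [0,-32,-68,-2,0],
  [0,-47,-103,-4,0],
  [0,-47,-103,-4,0],
])

```text
clock: 8.4
eef_pos: [0.5674, -0.2704, 0.2206]
tool_rot: [0.184, 0.931, 0.312, 0.047]
contact_force: [-0.1, 0.3, 1.0]
finger_gap: 0.0855
```

```bash
python3 st.py
```

```text
8.4 [ 0.222  0.733  0.721  1.811 -1.016  1.391  2.61 ] [ 0.5674 -0.2704  0.2206]
[[-0.928  0.313  0.203]
 [ 0.372  0.737  0.564]
 [ 0.027  0.599 -0.8  ]]
tool in seat
 [[-0.032 -0.031  0.999]
 [ 0.999 -0.003  0.032]
 [ 0.002  1.     0.031]] tcp in seat [-229.2    0.7   18.9] F [-0.1  0.3  1. ] 0.08549274482933295
```

Emit:
jog_arm([
  [0,-1,-1,25,0],
  [0,-2,-2,50,0],
  [0,-3,-3,75,0],
  [0,-4,-4,100,0],
  [0,-5,-5,125,0],
  [0,-5,-6,145,0],
  [0,-5,-6,154,0],
  [0,-5,-6,154,0],
], force=40)

```text
clock: 9.07
eef_pos: [0.6015, -0.1811, 0.096]
tool_rot: [0.181, 0.93, 0.315, 0.046]
contact_force: [0.4, 0.5, -0.5]
finger_gap: 0.0853
```

```bash
python3 st.py; python3 - <<'E'
from h import *
T=seat(np.load("seat.npy"));ims=[]
for c in("side","top"):
    im=cv2.resize(grab_frame(c)[:,:,::-1],None,fx=4,fy=4,interpolation=cv2.INTER_CUBIC)
    u,v=(proj(c,(T@[-.06,0,.018,1])[None,:3])[0]*4).astype(int);ims.append(im[v-290:v+210,max(u-195,0):u+195])
cv2.imwrite("pics/pre.png",np.hstack(ims))
E
```

```text
9.0667 [ 0.371  0.779  0.223  1.917 -1.043  0.962  2.574] [ 0.6015 -0.1811  0.096 ]
[[-0.93   0.308  0.199]
 [ 0.365  0.736  0.57 ]
 [ 0.029  0.603 -0.797]]
tool in seat
 [[-0.037 -0.037  0.999]
 [ 0.999  0.001  0.038]
 [-0.003  0.999  0.037]] tcp in seat [-72.4   3.9  25.7] F [ 0.4  0.5 -0.5] 0.08532310060428594
```

View pics/pre.png

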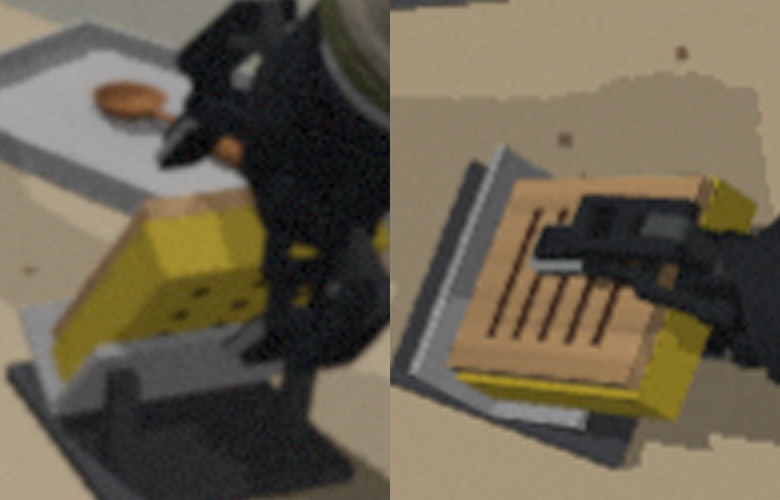

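The picture shows the jaws straddling the upper half of the stack, with one finger in front of the board and one behind the mould base. I'll centre by 7 mm and close.

Emit:
jog_arm([
  [0,-4,-8,-3,0],
  [0,-4,-8,-3,0],
  [1,-4,-8,-3,0],
  [1,-4,-8,-3,0],
  [1,-4,-8,-3,0],
  [1,-4,-8,-3,0],
  [1,-4,-8,-3,0],
  [1,-4,-8,-3,0],
  [1,-4,-8,-3,0],
  [1,-4,-8,-3,0],
  [1,-4,-8,-3,0],
  [1,-4,-8,-3,0],
], force=40)

```text
clock: 10.17
eef_pos: [0.602, -0.191, 0.0945]
tool_rot: [0.179, 0.931, 0.315, 0.046]
contact_force: [-2.3, -4.6, 0.3]
finger_gap: 0.0359
```

```bash
python3 st.py
```

```text
10.1667 [ 0.382  0.785  0.225  1.903 -1.032  0.971  2.575] [ 0.602  -0.191   0.0945]
[[-0.932  0.305  0.198]
 [ 0.363  0.738  0.569]
 [ 0.027  0.602 -0.798]]
tool in seat
 [[-0.038 -0.035  0.999]
 [ 0.999  0.005  0.038]
 [-0.006  0.999  0.035]] tcp in seat [-76.2  -0.5  17.5] F [-2.3 -4.6  0.3] 0.03591269391655679
```

Emit:
jog_arm([
  [1,0,2,-5,0],
  [1,1,3,-15,0],
  [1,1,4,-28,0],
  [1,2,5,-42,0],
  [1,2,6,-56,0],
  [1,3,6,-70,0],
  [1,3,6,-84,0],
  [1,4,7,-98,0],
  [1,4,7,-112,0],
  [1,4,7,-125,0],
  [1,4,7,-125,0],
])

```text
clock: 11.08
eef_pos: [0.5759, -0.2574, 0.2008]
tool_rot: [0.179, 0.931, 0.314, 0.047]
contact_force: [1.4, -0.8, -2.2]
finger_gap: 0.0355
```

```bash
python3 st.py
```

```text
11.0833 [ 0.436  0.666  0.31   1.811 -0.879  1.165  2.46 ] [ 0.5759 -0.2574  0.2008]
[[-0.931  0.304  0.201]
 [ 0.364  0.738  0.568]
 [ 0.025  0.602 -0.798]]
tool in seat
 [[-0.035 -0.035  0.999]
 [ 0.999  0.005  0.035]
 [-0.007  0.999  0.035]] tcp in seat [-204.3   -2.1   20.1] F [ 1.4 -0.8 -2.2] 0.03554465038410629
```

Emit:
jog_arm([
  [1,0,0,0,0.05],
  [1,0,0,0,0.1],
  [1,0,0,0,0.1],
])

```text
clock: 11.33
eef_pos: [0.576, -0.254, 0.1982]
tool_rot: [0.226, 0.92, 0.318, 0.029]
contact_force: [-0.6, 0.4, -3.0]
finger_gap: 0.0353
```

```bash
python3 st.py
```

```text
11.3333 [ 0.419  0.672  0.33   1.815 -0.891  1.174  2.37 ] [ 0.576  -0.254   0.1982]
[[-0.896  0.397  0.197]
 [ 0.434  0.696  0.572]
 [ 0.09   0.598 -0.797]]
tool in seat
 [[-0.043 -0.033  0.999]
 [ 0.995 -0.096  0.04 ]
 [ 0.095  0.995  0.037]] tcp in seat [-200.3   -0.9   21.2] F [-0.6  0.4 -3. ] 0.03531998080535377
```

Positive turn lowers joint 7, as needed. Turning the rest (3.04 rad to go).

Emit:
jog_arm([
  [1,0,0,0,0.1],
  [1,0,0,0,0.2],
  [1,0,0,0,0.3],
  [1,0,0,0,0.4],
  [1,0,0,0,0.5],
  [1,0,0,0,0.6],
  [1,0,0,0,0.7],
  [1,0,0,0,0.8],
  [1,0,0,0,0.9],
  [1,0,0,0,1.0],
  [1,0,0,0,1.1],
  [1,0,0,0,1.2],
  [1,0,0,0,1.3],
  [1,0,0,0,1.4],
  [1,0,0,0,1.5],
])

```text
clock: 12.58
eef_pos: [0.5761, -0.2539, 0.1981]
tool_rot: [0.793, 0.519, 0.252, -0.195]
contact_force: [0.7, 0.4, -2.5]
finger_gap: 0.0355
```

Emit:
jog_arm([
  [1,0,0,0,0.1],
  [1,0,0,0,0.2],
  [1,0,0,0,0.3],
  [1,0,0,0,0.4],
  [1,0,0,0,0.5],
  [1,0,0,0,0.6],
  [1,0,0,0,0.7],
  [1,0,0,0,0.8],
  [1,0,0,0,0.9],
  [1,0,0,0,1.0],
  [1,0,0,0,1.1],
  [1,0,0,0,1.2],
  [1,0,0,0,1.3],
  [1,0,0,0,1.4],
  [1,0,0,0,1.5],
  [1,0,0,0,1.54],
  [1,0,0,0,1.54],
])

```text
clock: 14.0
eef_pos: [0.5761, -0.254, 0.1981]
tool_rot: [0.931, -0.178, 0.045, -0.316]
contact_force: [0.2, -1.1, -3.0]
finger_gap: 0.0356
```

```bash
python3 st.py; python3 - <<'E'
from h import *
T=seat(np.load("seat.npy"));ims=[]
for c in("side","top"):
    im=cv2.resize(grab_frame(c)[:,:,::-1],None,fx=4,fy=4,interpolation=cv2.INTER_CUBIC)
    u,v=(proj(c,(T@[-.06,0,.018,1])[None,:3])[0]*4).astype(int);ims.append(im[v-390:v+190,max(u-195,0):u+195])
cv2.imwrite("pics/turned.png",np.hstack(ims))
E
```

```text
14.0 [ 0.222  0.749  0.673  1.829 -1.034  1.347 -0.519] [ 0.5761 -0.254   0.1981]
[[ 0.933 -0.303  0.197]
 [-0.36  -0.737  0.572]
 [-0.028 -0.604 -0.797]]
tool in seat
 [[ 0.04   0.038  0.999]
 [-0.999 -0.007  0.04 ]
 [ 0.008 -0.999  0.037]] tcp in seat [-200.2   -1.    21.2] F [ 0.2 -1.1 -3. ] 0.03560418579168767
```

View pics/turned.png

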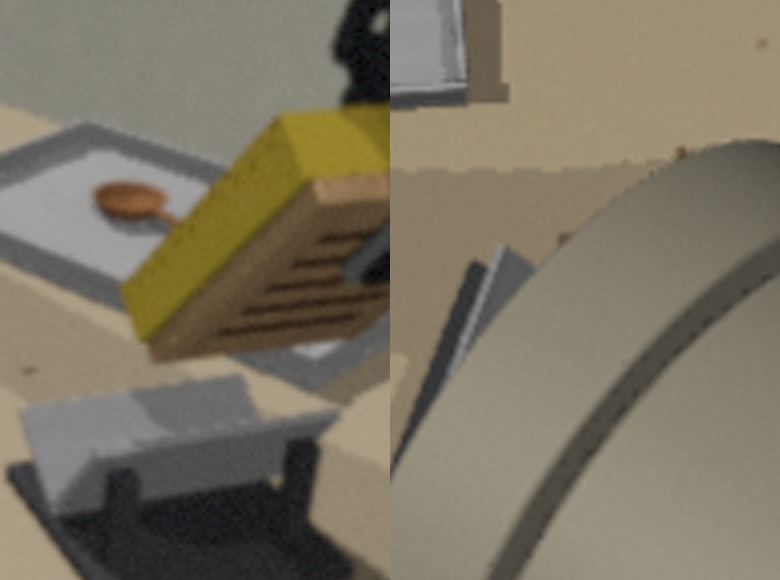

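The side view shows the pair flipped and still together: the yellow mould is on top at (250,190), and the slotted board is underneath at (310,260). The rest is empty below. Sliding it back down now.

Emit:
jog_arm([
  [1,1,0,15,0],
  [1,1,1,30,0],
  [1,2,1,45,0],
  [1,2,2,60,0],
  [1,3,2,75,0],
  [1,3,3,90,0],
  [1,4,3,105,0],
  [1,4,3,115,0],
  [1,4,3,120,0],
  [1,4,3,120,0],
  [1,4,3,120,0],
])

```text
clock: 15.02
eef_pos: [0.6025, -0.1901, 0.1011]
tool_rot: [0.931, -0.178, 0.046, -0.315]
contact_force: [0.0, -0.4, -2.4]
finger_gap: 0.0353
```

```bash
python3 st.py
```

```text
15.0167 [ 0.363  0.78   0.255  1.902 -1.04   0.994 -0.561] [ 0.6025 -0.1901  0.1011]
[[ 0.933 -0.302  0.198]
 [-0.36  -0.738  0.571]
 [-0.026 -0.604 -0.797]]
tool in seat
 [[ 0.038  0.037  0.999]
 [-0.999 -0.008  0.039]
 [ 0.009 -0.999  0.037]] tcp in seat [-81.   -0.5  22.2] F [ 0.  -0.4 -2.4] 0.03526347218851216
```

Emit:
jog_arm([
  [1,0,1,1,0],
  [1,0,2,3,0],
  [1,0,3,4,0],
  [1,0,3,5,0],
  [1,0,3,5,0],
  [1,0,3,5,0],
])

```text
clock: 15.52
eef_pos: [0.6023, -0.1901, 0.0986]
tool_rot: [0.931, -0.178, 0.047, -0.316]
contact_force: [-11.7, -6.7, 24.7]
finger_gap: 0.0356
```

```bash
python3 st.py; python3 - <<'E'
from h import *
T=seat(np.load("seat.npy"));ims=[]
for c in("side","top"):
    im=cv2.resize(grab_frame(c)[:,:,::-1],None,fx=4,fy=4,interpolation=cv2.INTER_CUBIC)
    for C,D,col in(([-.065,0,.005],[.13,.098,.01],(0,255,0)),([-.065,0,.023],[.13,.104,.026],(0,0,255))):
        cv2.polylines(im,[cv2.convexHull(np.round(proj(c,box(T,C,D))*4+1.5).astype(np.int32))],True,col,1)
    u,v=(proj(c,(T@[-.06,0,.018,1])[None,:3])[0]*4).astype(int);ims.append(im[v-290:v+210,max(u-195,0):u+195])
cv2.imwrite("pics/down.png",np.hstack(ims))
E
```

```text
15.5167 [ 0.373  0.782  0.24   1.904 -1.039  0.985 -0.559] [ 0.6023 -0.1901  0.0986]
[[ 0.932 -0.301  0.2  ]
 [-0.36  -0.737  0.572]
 [-0.024 -0.606 -0.795]]
tool in seat
 [[ 0.037  0.04   0.999]
 [-0.999 -0.009  0.037]
 [ 0.01  -0.999  0.039]] tcp in seat [-79.1  -0.3  20.7] F [-11.7  -6.7  24.7] 0.03556330683749074
```

View pics/down.png

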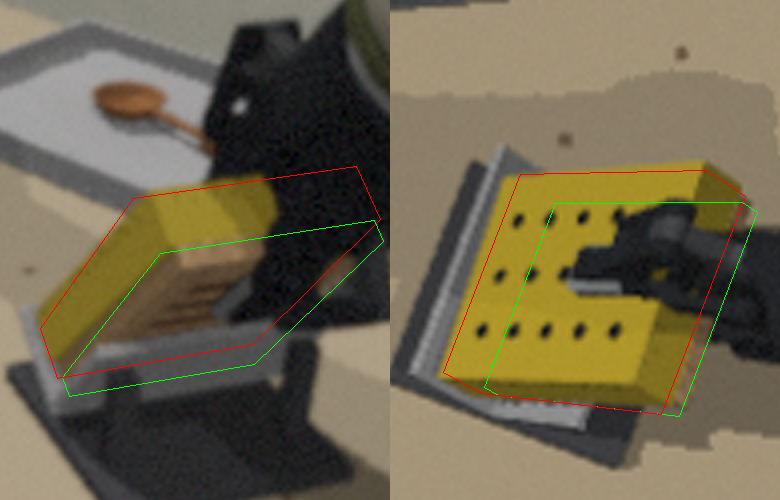

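The pair touches the ledge with about 26 N and is still 2–3 mm off the face, with a slight in-plane tilt. I'll ease the push, lower it onto the face and release.

Emit:
jog_arm([
  [1,0,1,-2,0],
  [1,0,2,-3,0],
  [1,0,3,-3,0],
  [1,0,3,-3,0],
])

```text
clock: 15.95
eef_pos: [0.6015, -0.1931, 0.0968]
tool_rot: [0.931, -0.178, 0.047, -0.316]
contact_force: [-2.7, -2.1, 9.4]
finger_gap: 0.0355
```

```bash
python3 st.py
```

```text
15.95 [ 0.377  0.785  0.241  1.901 -1.036  0.986 -0.558] [ 0.6015 -0.1931  0.0968]
[[ 0.933 -0.301  0.199]
 [-0.36  -0.737  0.572]
 [-0.026 -0.605 -0.796]]
tool in seat
 [[ 0.038  0.039  0.999]
 [-0.999 -0.008  0.038]
 [ 0.009 -0.999  0.038]] tcp in seat [-79.3  -0.8  17.1] F [-2.7 -2.1  9.4] 0.035459706827893143
```

Emit:
jog_arm([
  [0.5,0,0,0,0],
  [0.45,0,0,0,0],
  [0.4,0,0,0,0],
  [0.3,0,0,0,0],
  [0.2,0,0,0,0],
  [0,0,0,0,0],
  [0,0,0,0,0],
  [0,0,0,0,0],
  [0,0,0,0,0],
  [0,0,0,0,0],
])

```text
clock: 16.78
eef_pos: [0.6011, -0.1929, 0.0958]
tool_rot: [0.931, -0.178, 0.046, -0.315]
contact_force: [0.6, 0.6, -0.1]
finger_gap: 0.0856
```

```bash
python3 st.py; python3 - <<'E'
from h import *
T=seat(np.load("seat.npy"));ims=[]
for c in("side","top"):
    im=cv2.resize(grab_frame(c)[:,:,::-1],None,fx=4,fy=4,interpolation=cv2.INTER_CUBIC)
    for C,D,col in(([-.065,0,.005],[.13,.098,.01],(0,255,0)),([-.065,0,.023],[.13,.104,.026],(0,0,255))):
        cv2.polylines(im,[cv2.convexHull(np.round(proj(c,box(T,C,D))*4+1.5).astype(np.int32))],True,col,1)
    u,v=(proj(c,(T@[-.06,0,.018,1])[None,:3])[0]*4).astype(int);ims.append(im[v-290:v+210,max(u-195,0):u+195])
cv2.imwrite("pics/rel.png",np.hstack(ims))
E
```

```text
16.7833 [ 0.377  0.786  0.24   1.901 -1.035  0.984 -0.558] [ 0.6011 -0.1929  0.0958]
[[ 0.932 -0.302  0.198]
 [-0.36  -0.738  0.571]
 [-0.027 -0.604 -0.797]]
tool in seat
 [[ 0.039  0.037  0.999]
 [-0.999 -0.007  0.039]
 [ 0.009 -0.999  0.037]] tcp in seat [-78.5  -0.4  16.6] F [ 0.6  0.6 -0.1] 0.08560341605156054
```

View pics/rel.png

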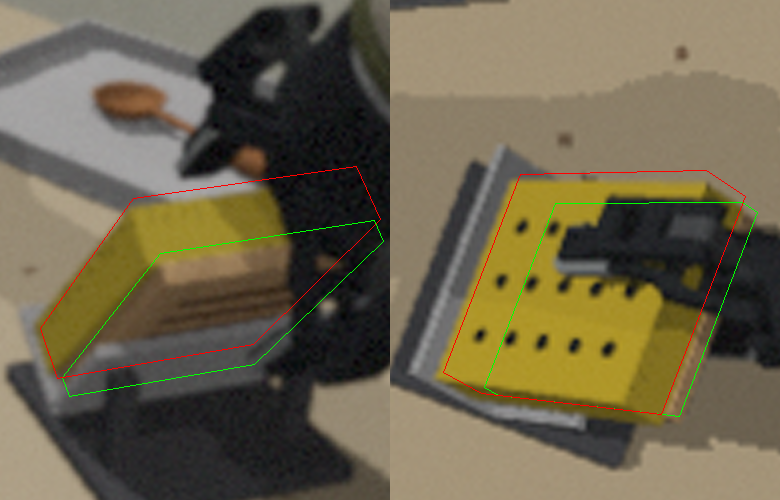

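The pair has settled against the outline in both views. Backing out straight up the slope.

Emit:
jog_arm([
  [0,-1,-1,-15,0],
  [0,-2,-2,-35,0],
  [0,-2,-3,-60,0],
  [0,-3,-4,-90,0],
  [0,-4,-5,-120,0],
  [0,-5,-6,-150,0],
  [0,-5,-6,-180,0],
  [0,-5,-6,-200,0],
  [0,-5,-6,-200,0],
])

```text
clock: 17.63
eef_pos: [0.5577, -0.3059, 0.2633]
tool_rot: [0.931, -0.179, 0.049, -0.313]
contact_force: [0.8, -0.7, 0.9]
finger_gap: 0.0856
```

Emit:
jog_arm([
  [0,0,-10,-30,0],
  [0,0,-20,-60,0],
  [0,0,-30,-90,0],
  [0,0,-30,-90,0],
  [0,0,-30,-90,0],
])

```text
clock: 18.05
eef_pos: [0.5497, -0.3311, 0.3504]
tool_rot: [0.931, -0.178, 0.047, -0.315]
contact_force: [-0.3, 0.0, -0.8]
finger_gap: 0.0853
```

```bash
python3 st.py; python3 - <<'E'
from h import *
T=seat(np.load("seat.npy"));ims=[]
BC,BD,MC,MD=[-.065,0,.005],[.13,.098,.01],[-.065,0,.023],[.13,.104,.026]
for c in("side","top"):
    f=grab_frame(c);im=cv2.resize(f[:,:,::-1],None,fx=4,fy=4,interpolation=cv2.INTER_CUBIC)
    for C,D,col in((BC,BD,(0,255,0)),(MC,MD,(0,0,255))):
        cv2.polylines(im,[cv2.convexHull(np.round(proj(c,box(T,C,D))*4+1.5).astype(np.int32))],True,col,1)
    u,v=(proj(c,(T@[-.06,0,.018,1])[None,:3])[0]*4).astype(int);ims.append(im[v-290:v+210,max(u-195,0):u+195])
    m0=hullmask(c,box(T,MC,MD))
    for q in("yellow_mould_mid","yellow_board_mid","blue_mould_mid"):
        for d in nets.outline_of(c,q):
            print(c,q,d["bbox"],round(d["confidence"],2),f[d["mask"]].mean(0).round())
            m=d["mask"].astype(float)
            if c=="top" and q=="yellow_mould_mid" and (m*m0).sum()>.6*m0.sum():
                def cost(p): return np.abs(hullmask(c,box(seat(p),MC,MD))-m).sum()
                p0=np.load("seat.npy");r=minimize(cost,p0,method="Nelder-Mead",options=dict(initial_simplex=p0+np.array([[0,0,0],[.01,0,0],[0,.01,0],[0,0,.1]])))
                print("mould shift in seat mm",(T[:3,:3].T@((seat(r.x)-T)@[-.065,0,.023,1])[:3]*1000).round(1),"yaw deg",np.degrees(r.x[2]-p0[2]).round(1),r.fun)
cv2.imwrite("pics/fin.png",np.hstack(ims))
E
```

```text
18.05 [ 0.496  0.556  0.394  1.602 -0.754  1.462 -0.817] [ 0.5497 -0.3311  0.3504]
[[ 0.932 -0.302  0.2  ]
 [-0.361 -0.739  0.569]
 [-0.024 -0.603 -0.798]]
tool in seat
 [[ 0.036  0.036  0.999]
 [-0.999 -0.008  0.036]
 [ 0.009 -0.999  0.036]] tcp in seat [-371.6   -6.5   41.9] F [-0.3  0.  -0.8] 0.08530744244132372
side yellow_mould_mid [328.2, 296.4, 69.5, 73.6] 0.97 [146. 129.  44.]
side yellow_mould_mid [219.5, 250.8, 96.2, 66.3] 0.94 [31. 99. 95.]
side yellow_mould_mid [342.1, 195.8, 83.8, 45.4] 0.7 [120. 105.  37.]
side yellow_board_mid [150.3, 219.4, 74.2, 48.4] 0.83 [ 84.  48. 100.]
side yellow_board_mid [352.7, 208.1, 75.8, 38.0] 0.58 [92. 73. 51.]
side yellow_board_mid [344.0, 194.3, 84.1, 51.8] 0.53 [120. 105.  37.]
side blue_mould_mid [229.0, 151.0, 59.4, 43.7] 0.8 [24. 40. 71.]
top yellow_mould_mid [374.2, 193.7, 56.3, 66.3] 0.79 [155. 135.  40.]
top yellow_mould_mid [268.9, 213.8, 87.1, 79.2] 0.77 [ 37. 110. 107.]
top yellow_mould_mid [314.6, 113.6, 71.1, 56.8] 0.66 [137. 118.  34.]
mould shift in seat mm [0.4 5.1 0.5] yaw deg -0.4 106.875
top yellow_board_mid [164.3, 251.4, 76.5, 53.4] 0.68 [79. 45. 98.]
top yellow_board_mid [371.4, 119.7, 21.9, 52.1] 0.63 [104.  84.  60.]
top yellow_board_mid [315.0, 109.3, 75.5, 62.0] 0.57 [136. 118.  36.]
top blue_mould_mid [157.8, 140.4, 47.1, 57.6] 0.69 [24. 40. 70.]
```

View pics/fin.png

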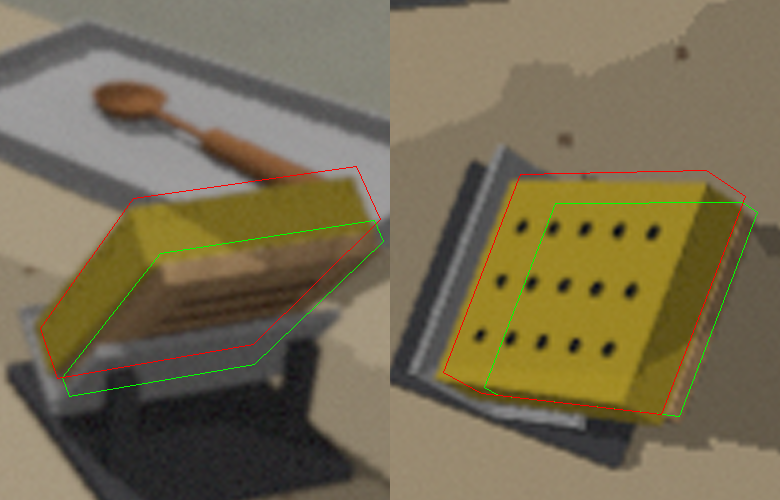

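```bash
python3 -c "
from h import *
print(job.close_job())"
```

```text
the job is handed in; nothing more can be done
None
```

I turned the yellow mould and its board over as one, set them back in their own rest with the mould on top, released them and handed the job in at about 18 s.

**How it was done:** The jog has no tilt command. I tilted the tool by pushing it past the arm's reach limit until it lined up with the slope to within about 3°. I then gripped the stack at 40 N, with a measured gap of 35.9 mm. After pulling it clear up the slope, I turned it half a turn, slid it back to the ledge, let go and backed out.

**Last checks:**
- **Placement:** The top-view fit put the mould within 1 mm of its seated place along the slope and off the face. It was about 5 mm sideways and 0.4° off square.
- **Pair together:** The final pictures show the two together, with the board on the face and the mould's base outward.
- **Contact:** The gripper was well clear, with the contact force near zero.
- **Blue mould:** The network box for it in each camera moved only 1–4 pixels in position or size, which is within its noise.

**What did not fully agree:**
- The fingers stayed 2–3° off the slope direction.
- Contact with the ledge briefly reached about 28 N at the wrist.
- The sideways figure is measured from where the stack started, not from the rest itself. The board was judged only by eye in the pictures.
- The hand-in reports no verdict.

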